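# Open the touch-latch cupboard

### The job

Push the blue cupboard door in at its dark round mark until it stops and let go, so that the spring latch pops it ajar. Once it has come ajar by itself, push it from behind with a fingertip until it stands wide open, about square to the cupboard's front. Keep the grey door shut, do not pick anything up and leave the other things on the bench where they are.

Things in the scene. Friction and masses are not known exactly. Their poses are not given: they have to be found in the camera images.
- blue_cabinet: plywood bench-top cupboard, 140 mm deep (x), 200 mm wide (y), 150 mm high, fixed to the bench, with a plain blue door and no handle. Origin at the centre of its underside; x points from its front to its back, y to its left as seen from the front, z up; the shut door's outer face is the plane x = -70 mm; a 28 mm high plinth is level with it below, the side and top panels start 13 to 23 mm further back.
- grey_cabinet: the other cupboard, with a plain grey door; same size, make and axes as the blue one. The two stand side by side and may change places.
- blue_door (a joint): blue door's angle in rad: 0 shut and negative pressed in (hard stop at -0.055), positive open (hinge stop at 1.85). The door is held by a touch latch: pressed in at the push spot by 8 mm (to its hard stop; the latch trips at 5 to 6 mm, at about 4 N when pressed slowly) and let go, it is pushed out by a damped spring plunger within about 1.5 s to about 0.5 rad ajar. From there it swings freely, with light friction, and stays where it is left.
- grey_door (a joint): grey door's angle in rad: 0 shut and negative pressed in (hard stop at -0.055), positive open (hinge stop at 1.85). Same kind of touch latch; it is to stay shut.
- blue_press (a point): the push spot on the blue door: a dark round 26 mm mark on the outer face, 145 mm from the hinge line, 115 mm above the bench. Moves with the door; its x axis points into the cupboard (square to the door's outer face), y along the door towards the hinge, z up.
- blue_edge (a point): top corner of the blue door's free edge, on its outer face; the door is 194 mm wide, 120 mm high and 12 mm thick (the thickness lies on the inner side), its top 150 mm and its underside 30 mm above the bench. Axes as at the push spot.
- blue_hinge (a point): blue door's upright hinge line, at the left edge of the door seen from the front, in the plane of the outer face when shut; fixed to the cupboard, 90 mm above the bench. The door opens towards the robot and round to the left.
- the_offcut_1: bystander, loose, to be left alone: pine offcut block, 75x83x40 mm; origin at the centre of its underside
- the_tape_measure: bystander, loose, to be left alone: brown tape measure standing on its base, 58x77x62 mm; origin at the centre of its underside
- the_screw_dish: bystander, loose, to be left alone: round steel dish of screws, 86 mm across, 26 mm high; origin at the centre of its underside
- the_spring_clamp: bystander, loose, to be left alone: black spring clamp lying flat, 75x106x20 mm; origin at the centre of its underside
- the_file: bystander, loose, to be left alone: flat file, 148x28x8 mm, lying near the front of the bench; origin at the centre of its underside

How it is judged:
By the outcome, as a careful person would: the job done as asked, in the order asked, and still so for the second after the job is handed in, with the robot touching nothing.
It also fails if it takes over 58 s, if anything falls off the work surface, if the arm or the gripper's body presses on something with over 40 N, if the wrist force passes 120 N, or if a joint passes its speed limit or range.

### The arm

A 6-joint arm with a two-finger parallel gripper is mounted at the origin on a cart in front of the work surface, level with it; the furniture and walls round the work are solid. World frame = base frame: x ahead of the robot, y to its left, z up, the work surface at z = 0. Lengths are in m, angles in degrees, forces in N, time in s.
With the tool pointing down it reaches from about 0.3 to 0.75 m from the base axis. Payload 8.5 kg.
Tool frame: the origin (TCP) lies midway between the tips of the shut fingers; the grasp point (between the pads) lies 19 mm behind it (env.grip_depth is the distance from the TCP to the grasp point, in m); y points along the fingers, x is the direction in which the jaws open and shut, and the axes are right-handed (so a half turn about y gives the same grasp; the last joint's range is limited). The gripper opens to 85 mm and grips with 20 to 120 N. Pads are 22 mm wide; open, the fingers measure 114 mm over their backs; the gripper's body (76 mm by 85 mm) begins 54 mm behind the grasp point. The pads swing forward as they close: fully open they stand 13 mm farther back than shut.
Start: joints at [62.55, 21.807, 74.336, -0, 83.858, -12.336], TCP at [0.143, 0.531, 0.231] pointing down, gripper open.
Joint ranges: [-178.18, 178.18], [-50.72, 133.34], [12.68, 142.11], [-81.47, 261.47], [9.98, 163.14], [-165.26, 165.26]. Speed limits (degrees/s): [136.94, 136.94, 180, 180, 180, 180].

### API

Orientations are given as a 3x3 rotation matrix whose columns are the frame's x, y, z axes.
In Python, from rig import env gives the robot as it stands.
- The arm moves only by the shell command python3 -m inch 'ROWS' [FORCE]. ROWS is JSON, a list that holds one entry, the list of rows, each a list of 7 numbers: the gripper command: -1 is shut, 1 is fully open, values between are in proportion, then the shift along the world's x, y, z in cm, then the turn, a rotation vector about the world's x, y, z in degrees. In form: [[[grip, dx, dy, dz, rx, ry, rz], ...]]. A call has 1 to 20 rows; each row is the pose to reach, as a shift and turn from the pose commanded when the call began; what a row does not reach only later rows make up. A row lasts 1/8 s, in which the tool goes at most 62.5 mm and 10.7 degrees, less where a joint would pass 70% of its speed; a pose out of reach is approached as far as the arm can. A call with a gripper value outside its range is refused whole. The fingers move at their own pace and stop on an object; FORCE is the grip in N (left out, the last holds). Time passes only in rows, so rows that repeat a pose let the fingers close. It gives the time, the measured TCP pose, the force and the opening at its end, in the units of the state.
- env.observe(): the state, without advancing time (a new reading comes with each control period).
- env.get_image(name): name is "scene" or "top" or "wrist"; returns a dict with "frame" (384x512x3 uint8, red, green, blue), "mtx" (3x3 intrinsics, pixels), "rvec" (rotation vector, rad) and "tvec" (3), from world to camera coordinates, as OpenCV has them. Camera axes: x right, y down, z forward; pixel columns grow to the right and rows downward; lengths in m; the calibration is good to about 2 mm. A picture is of the moment at which its call begins. There is no depth.
- env.close_job(): hands the job in, once; it reports no verdict.
The state is a dict: "time_s": time; "q": joint angles; "qvel": joint speeds; "joint_efforts": joint torques, N m; "position": TCP position; "tool_rot": TCP orientation; "ft_force": force on the tool from outside, world axes, zero at the start; "wrist_torque": the same for the moment, N m; "grip_width": finger opening in m.
Only numpy, scipy, OpenCV 4.12 (cv2) and the standard library are available. Lean on these libraries where they do the work, as an engineer would, in place of code of your own. Each camera call takes 0.05 s, during which the arm holds its last target.

## Working session

There is one attempt and no reset: what is moved stays moved. The work goes in short steps, Python scripts to look and compute and a shell command to move; the robot and the scene stay as the last step left them, time stands still between calls to the robot, and variables do not carry over. Pictures are saved under pics/ and viewed, and the job is handed in when it is done.

```bash
ls; mkdir -p pics; python3 - <<'E'
from rig import env
import cv2
for n in ["scene","top","wrist"]:
    d=env.get_image(n); cv2.imwrite(f"pics/{n}0.png",d["frame"][:,:,::-1])
    print(n,d["mtx"].tolist(),d["rvec"],d["tvec"])
s=env.observe(); print({k:s[k] for k in ["time_s","position","tool_rot","ft_force","grip_width"]})
E
```

```text
pics
scene [[380.7215998014923, 0.0, 252.79936059751947], [0.0, 380.7215998014923, 188.21734607406435], [0.0, 0.0, 1.0]] [ 2.28033166 -0.58358216  0.25813846] [-0.52809136  0.18910193  1.12938835]
top [[435.87629305587416, 0.0, 252.14845148520098], [0.0, 435.87629305587416, 191.76438989294542], [0.0, 0.0, 1.0]] [ 2.11528101 -2.13279222  0.14545572] [-0.10649888  0.54418659  1.20120005]
wrist [[272.0786560549403, 0.0, 258.4635740779696], [0.0, 272.0786560549403, 191.98582405000815], [0.0, 0.0, 1.0]] [-2.29884411 -1.76037101 -0.25928092] [-0.54867849 -0.03892309  0.38005474]
{'time_s': 0.15, 'position': array([0.14331615, 0.53078084, 0.2308698 ]), 'tool_rot': array([[ 2.60771215e-01, -5.15392887e-04, -9.65400491e-01],
       [ 9.65400058e-01, -9.48085874e-04,  2.60771604e-01],
       [-1.04968240e-03, -9.99999418e-01,  2.50326818e-04]]), 'ft_force': array([ 0.28958306, -0.35613381,  1.196304  ]), 'grip_width': 0.08533603931152242}
```

View pics/scene0.png

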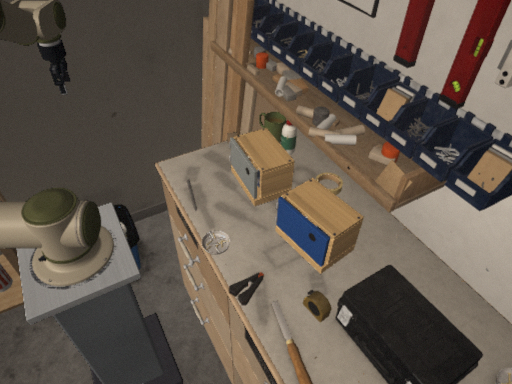

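View pics/top0.png

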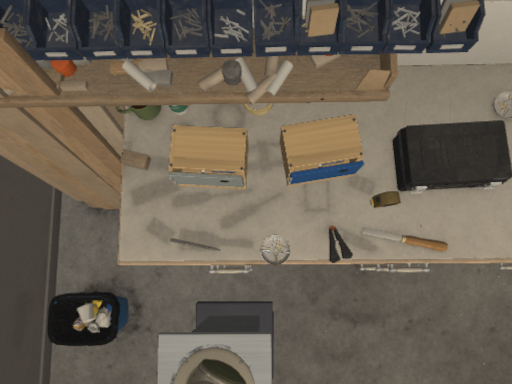

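View pics/wrist0.png

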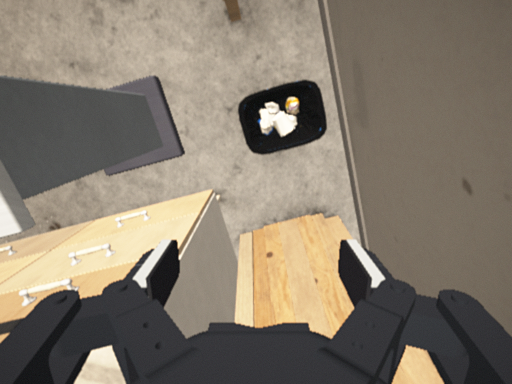

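The scene view shows the blue cupboard at about (315,225) and the grey one at about (262,165). In the top view the blue roof is at about (322,145). Next I'll zoom in on both and measure.

```bash
cat > h.py <<'E'
import numpy as np, cv2
def cam(d): 
    R=cv2.Rodrigues(np.array(d["rvec"]))[0]; t=np.array(d["tvec"]).ravel(); return d["mtx"],R,t
def ray(d,uv):
    K,R,t=cam(d); v=R.T@np.linalg.solve(K,np.array([uv[0],uv[1],1.])); return -R.T@t,v
def onz(d,uv,z):
    c,v=ray(d,uv); return c+v*(z-c[2])/v[2]
def onplane(d,uv,p,n):
    c,v=ray(d,uv); return c+v*(np.dot(p-c,n)/np.dot(v,n))
def proj(d,P):
    return cv2.projectPoints(np.array(P,float).reshape(-1,3),np.array(d["rvec"]),np.array(d["tvec"]),d["mtx"],None)[0].reshape(-1,2)
def bmask(d):
    h=cv2.cvtColor(d["frame"],cv2.COLOR_RGB2HSV)
    return cv2.inRange(h,(100,150,60),(125,255,255))
E
python3 - <<'E'
from rig import env
from h import *
for n,(x0,y0,x1,y1) in {"scene":(220,120,370,275),"top":(160,105,380,200)}.items():
    d=env.get_image(n); c=d["frame"][y0:y1,x0:x1,::-1]
    f=min(800//(x1-x0),600//(y1-y0)); 
    cv2.imwrite(f"pics/{n}_z.png",cv2.resize(c,None,fx=f,fy=f,interpolation=cv2.INTER_CUBIC)); print(n,f)
    m=bmask(d); m[:100]=0; 
    if n=="top": m[:,380:]=0
    else: m[:170]=0; m[280:]=0; m[:,370:]=0
    cs=cv2.findContours(m,cv2.RETR_EXTERNAL,cv2.CHAIN_APPROX_NONE)[0]
    c=max(cs,key=cv2.contourArea); print(cv2.contourArea(c),cv2.approxPolyDP(c,3,True).reshape(-1,2).tolist())
E
```

```text
scene 3
1409.0 [[281, 197], [278, 225], [321, 264], [328, 238]]
top 3
620.5 [[362, 162], [291, 173], [292, 182], [352, 173]]
```

View pics/scene_z.png

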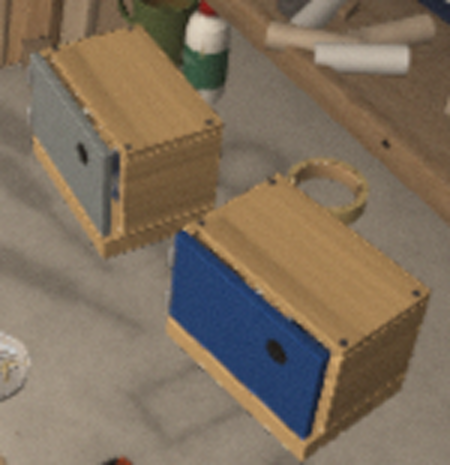

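View pics/top_z.png

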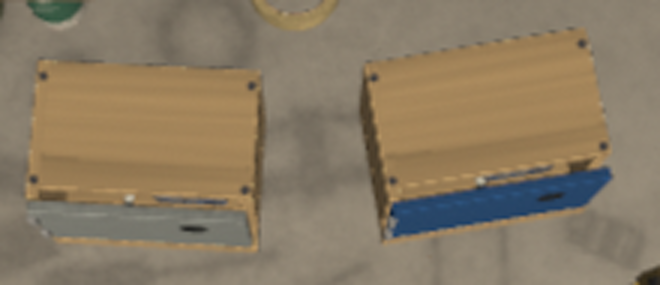

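```bash
python3 - <<'E'
from rig import env
from h import *
np.set_printoptions(precision=4,suppress=True)
t=env.get_image("top"); s=env.get_image("scene")
def P(d,uv,z): return onz(d,uv,z)
a=P(s,(278,226),.03);b=P(s,(321.5,265),.03);print("scene bottom",a,b,np.linalg.norm(a-b))
a=P(s,(280,197),.15);b=P(s,(328.7,237.5),.15);print("scene top(inner)",a,b,np.linalg.norm(a-b))
a=P(t,(291,182.8),.03);b=P(t,(354,173.5),.03);print("top bottom",a,b,np.linalg.norm(a-b))
a=P(t,(290,173),.15);b=P(t,(363,161.5),.15);print("top top(inner)",a,b,np.linalg.norm(a-b))
def cen(d,u0,v0,r):
    h=d["frame"][v0-r:v0+r+1,u0-r:u0+r+1].astype(float).max(2); w=np.clip(np.median(h)*.75-h,0,None)
    yy,xx=np.mgrid[-r:r+1,-r:r+1]; return u0+(w*xx).sum()/w.sum(), v0+(w*yy).sum()/w.sum()
ms=cen(s,312,236,5); mt=cen(t,343,170,5); print(ms,mt)
print("mark z=.115",P(s,ms,.115),P(t,mt,.115))
c1,v1=ray(s,ms);c2,v2=ray(t,mt)
A=np.stack([v1,-v2],1);k=np.linalg.lstsq(A,c2-c1,rcond=None)[0];print("tri",c1+k[0]*v1,c2+k[1]*v2)
# roof screws/corners top view z=.15
for q in [(380,240)]: print("plinth bottom left z0/z28",P(t,(160+q[0]/3,105+q[1]/3),.028))
q=[(364,64),(584,28),(608,155)]
for k in q: print("roof",P(t,(160+k[0]/3-.3,105+k[1]/3-.3),.15))
for k,n in [((44,61),'gBL'),((263,71),'gBR'),((245,205),'g'),((258,250),'g bottomR')]: print(n,P(t,(160+k[0]/3,105+k[1]/3),.15 if k[1]<240 else 0.0))
for k in [(333,243),(398,239),(385,200),(275,249),(195,244)]: print("things",P(t,k,.02))
E
```

```text
scene bottom [ 0.5681 -0.2233  0.03  ] [ 0.6004 -0.4032  0.03  ] 0.18279984117450268
scene top(inner) [ 0.5709 -0.2173  0.15  ] [ 0.6039 -0.4028  0.15  ] 0.18839415622229583
top bottom [ 0.5705 -0.223   0.03  ] [ 0.5958 -0.405   0.03  ] 0.18375035010744667
top top(inner) [ 0.5744 -0.2132  0.15  ] [ 0.6029 -0.4045  0.15  ] 0.1933958024590213
(np.float64(311.62377049180327), np.float64(236.72418032786885)) (np.float64(343.093949044586), np.float64(170.2595541401274))
mark z=.115 [ 0.5864 -0.3584  0.115 ] [ 0.5876 -0.3583  0.115 ]
tri [ 0.5868 -0.358   0.1143] [ 0.5877 -0.3584  0.1145]
plinth bottom left z0/z28 [ 0.5645 -0.2105  0.028 ]
roof [ 0.7025 -0.1919  0.15  ]
roof [ 0.7329 -0.3877  0.15  ]
roof [ 0.6167 -0.4035  0.15  ]
gBL [0.7087 0.0933 0.15  ]
gBR [ 0.6965 -0.1028  0.15  ]
g [ 0.575  -0.0865  0.15  ]
g bottomR [ 0.5609 -0.0917  0.    ]
things [ 0.3973 -0.3391  0.02  ]
things [ 0.4072 -0.5227  0.02  ]
things [ 0.5191 -0.4923  0.02  ]
things [ 0.3815 -0.1744  0.02  ]
things [0.3973 0.0541 0.02  ]
```

```bash
python3 -m inch '[[[-1,2.5,-4,1,0,0,-6],[-1,5,-8,2,0,0,-12],[-1,8,-12,3,0,0,-18],[-1,11,-16,3,0,0,-24],[-1,14,-20,3,0,0,-30],[-1,17,-24,3,0,0,-36],[-1,20,-28,3,0,0,-42],[-1,22.5,-33,3,0,0,-48],[-1,25,-38,3,0,0,-54],[-1,27,-43,3,0,0,-60],[-1,27.5,-48,3,0,0,-66],[-1,27.5,-53,3,0,0,-66],[-1,27.5,-58,3,0,0,-66],[-1,27.5,-63,3,0,0,-66],[-1,28,-68,3,0,0,-66],[-1,29,-73,3,0,0,-66],[-1,30.5,-78,3,0,0,-66],[-1,32.5,-82,2,0,0,-66],[-1,34.5,-85,1,0,0,-66],[-1,36,-88.5,0,0,0,-66]]]' 20; python3 - <<'E'
from rig import env
s=env.observe(); print(s["tool_rot"].round(3),s["q"].round(1),s["ft_force"].round(1))
E
```

```text
time_s: 2.85
position: [0.504, -0.355, 0.2308]
tool_rot: [[0.988, -0.0, -0.155], [0.155, 0.0, 0.988], [-0.0, -1.0, 0.0]]
ft_force: [-0.3, 1.0, 1.0]
grip_width: -0.0004
[[ 0.988 -0.    -0.155]
 [ 0.155  0.     0.988]
 [-0.    -1.     0.   ]] [-46.2  28.7  63.    0.   88.4 -55. ] [-0.3  1.   1. ]
```

```bash
python3 -m inch '[[[-1,0,-0.5,-1,1.5,-9.9,0],[-1,0,-1,-3,3,-19.8,0],[-1,0,-1,-6,4.6,-29.6,0],[-1,1.5,-1,-9,6.1,-39.5,0],[-1,3,-1,-11,6.1,-39.5,0],[-1,3.5,-1,-12.5,6.1,-39.5,0],[-1,3.8,-1,-12.5,6.1,-39.5,0],[-1,3.8,-1,-12.5,6.1,-39.5,0]]]'; python3 - <<'E'
from rig import env
import cv2
for n,(x0,y0,x1,y1) in {"scene":(260,170,360,270),"top":(280,110,380,200)}.items():
    d=env.get_image(n); cv2.imwrite(f"pics/{n}1.png",cv2.resize(d["frame"][y0:y1,x0:x1,::-1],None,fx=5,fy=5,interpolation=cv2.INTER_CUBIC))
d=env.get_image("wrist"); cv2.imwrite("pics/wrist1.png",d["frame"][:,:,::-1])
E
```

```text
time_s: 3.85
position: [0.5418, -0.3642, 0.1073]
tool_rot: [[0.757, 0.635, -0.155], [0.12, 0.097, 0.988], [0.643, -0.766, -0.003]]
ft_force: [-0.3, -0.9, 0.8]
grip_width: -0.0001
```

View pics/scene1.png

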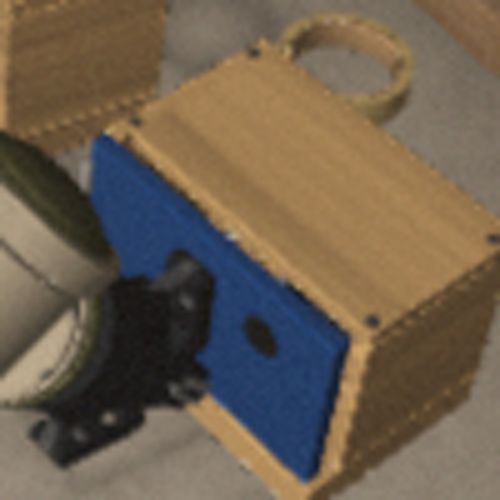

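View pics/wrist1.png

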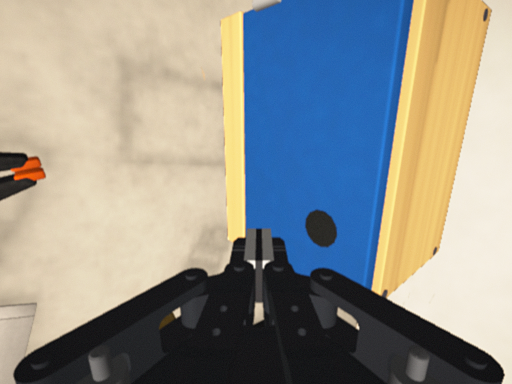

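The wrist view shows the mark at (321,228) and the shut fingertips at (258,232). I'll cross-check the mark's position with this third view.

```bash
python3 - <<'E'
from rig import env
from h import *
d=env.get_image("wrist")
m=(d["frame"].max(2)<70).astype(np.uint8); m2=np.zeros_like(m); m2[200:255,295:350]=m[200:255,295:350]
M=cv2.moments(m2,True); uv=(M["m10"]/M["m00"],M["m01"]/M["m00"]);print(uv,M["m00"])
n=np.array([.988,.153,0])
print(onplane(d,uv,np.array([.587,-.358,.115]),n), onz(d,uv,.115))
s=env.observe(); print(proj(d,s["position"]),proj(d,[.587,-.3583,.1145]))
E
```

```text
(320.82864137086904, 228.07711138310893) 817.0
[ 0.58710828 -0.35869924  0.11782727] [ 0.5912932  -0.36020789  0.115     ]
[[256.47759159 240.78823986]] [[316.77401714 225.91547969]]
```

```bash
python3 -m inch '[[[-1,1,0.15,0,0,0,0],[-1,2,0.3,0,0,0,0],[-1,2.5,0.4,0,0,0,0],[-1,2.8,0.45,0,0,0,0],[-1,2.8,0.45,0,0,0,0]]]'; python3 -m inch '[[[-1,0.3,0.05,0,0,0,0],[-1,0.6,0.1,0,0,0,0],[-1,0.6,0.1,0,0,0,0]]]'
```

```text
time_s: 4.68
position: [0.5695, -0.3594, 0.1062]
tool_rot: [[0.757, 0.635, -0.154], [0.119, 0.098, 0.988], [0.642, -0.766, -0.001]]
ft_force: [0.0, 0.1, -0.0]
grip_width: -0.0001
time_s: 5.05
position: [0.5756, -0.3585, 0.1063]
tool_rot: [[0.757, 0.635, -0.154], [0.119, 0.098, 0.988], [0.642, -0.766, -0.001]]
ft_force: [-0.1, -0.2, -0.5]
grip_width: -0.0
```

```bash
for i in 1; do python3 -m inch '[[[-1,0.15,0.02,0,0,0,0],[-1,0.3,0.04,0,0,0,0],[-1,0.3,0.04,0,0,0,0]]]' | grep -E "pos|ft"; done;  python3 -m inch '[[[-1,0.15,0.02,0,0,0,0],[-1,0.3,0.04,0,0,0,0],[-1,0.3,0.04,0,0,0,0]]]' | grep -E "pos|ft"; python3 -m inch '[[[-1,0.15,0.02,0,0,0,0],[-1,0.3,0.04,0,0,0,0],[-1,0.3,0.04,0,0,0,0]]]' | grep -E "pos|ft"
```

```text
position: [0.5785, -0.3581, 0.1063]
ft_force: [-0.5, 0.4, 0.5]
position: [0.5815, -0.3577, 0.1063]
ft_force: [0.2, 0.4, -0.6]
position: [0.5844, -0.3573, 0.1063]
ft_force: [-1.3, -0.2, 1.6]
```

```bash
python3 -m inch '[[[-1,-0.3,-0.04,0.2,0,0,0],[-1,-0.3,-0.04,0.5,0,0,0],[-1,0,0,0.5,0,0,0],[-1,0.15,0.02,0.5,0,0,0],[-1,0.3,0.04,0.5,0,0,0],[-1,0.3,0.04,0.5,0,0,0]]]' | grep -E "pos|ft"; python3 -m inch '[[[-1,0.15,0.02,0,0,0,0],[-1,0.3,0.04,0,0,0,0],[-1,0.3,0.04,0,0,0,0]]]' | grep -E "pos|ft"; python3 -m inch '[[[-1,0.1,0.02,0,0,0,0],[-1,0.2,0.03,0,0,0,0],[-1,0.2,0.03,0,0,0,0]]]' | grep -E "pos|ft"
```

```text
position: [0.5874, -0.357, 0.1114]
ft_force: [-4.3, -0.6, 3.5]
position: [0.5904, -0.3565, 0.1113]
ft_force: [-2.8, -0.4, 1.9]
position: [0.5919, -0.3563, 0.1113]
ft_force: [-10.1, -0.3, 4.3]
```

```bash
python3 - <<'E'
from rig import env
import cv2
x0,y0,x1,y1=(260,170,360,270)
d=env.get_image("scene"); cv2.imwrite(f"pics/scene2.png",cv2.resize(d["frame"][y0:y1,x0:x1,::-1],None,fx=5,fy=5,interpolation=cv2.INTER_CUBIC))
E
```

```text
(no output)
```

View pics/scene2.png

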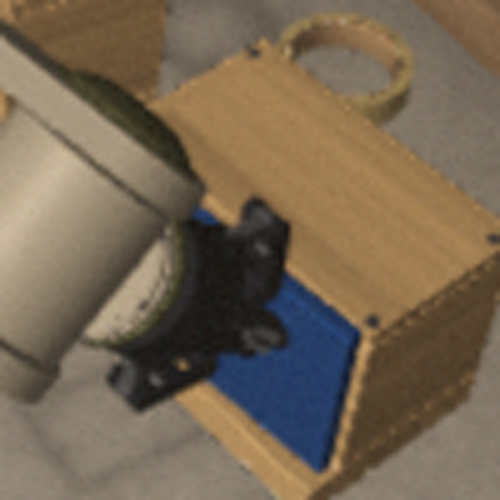

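```bash
python3 -m inch '[[[-1,0.1,0.02,0,0,0,0],[-1,-1,-0.15,0,0,0,0],[-1,-4,-0.6,0.5,0,0,0],[-1,-9,-1.3,2,0,0,0],[-1,-14,-2.1,6,0,0,0],[-1,-14,-2.1,10,0,0,0],[-1,-14,-2.1,12,0,0,0],[-1,-14,-2.1,12,0,0,0],[-1,-14,-2.1,12,-1.5,9.9,0],[-1,-14,-2.1,12,-3,19.8,0],[-1,-14,-2.1,12,-4.6,29.6,0],[-1,-14,-2.1,12,-6.1,39.5,0],[-1,-14,-2.1,12,-6.1,39.5,0],[-1,-14,-2.1,12,-6.1,39.5,0],[-1,-14,-2.1,12,-6.1,39.5,0]]]'; python3 - <<'E'
from rig import env
import cv2
for n,(x0,y0,x1,y1) in {"scene":(230,150,370,280),"top":(260,110,400,200)}.items():
    d=env.get_image(n); cv2.imwrite(f"pics/{n}3.png",cv2.resize(d["frame"][y0:y1,x0:x1,::-1],None,fx=4,fy=4,interpolation=cv2.INTER_CUBIC))
E
```

```text
time_s: 9.6
position: [0.4516, -0.3774, 0.2309]
tool_rot: [[0.988, 0.001, -0.154], [0.154, 0.001, 0.988], [0.001, -1.0, 0.001]]
ft_force: [-1.1, -0.1, 0.4]
grip_width: -0.0001
```

View pics/scene3.png

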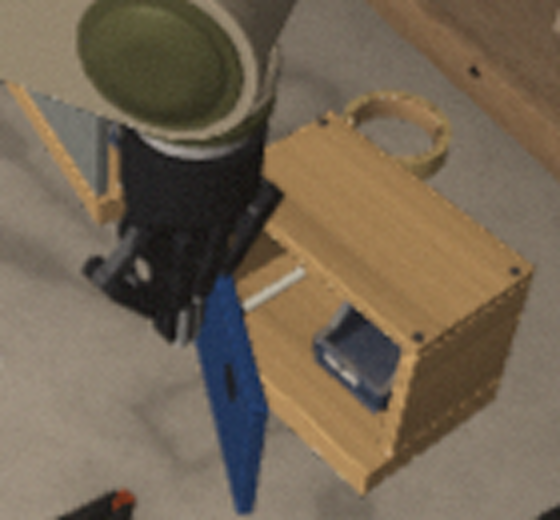

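View pics/top3.png

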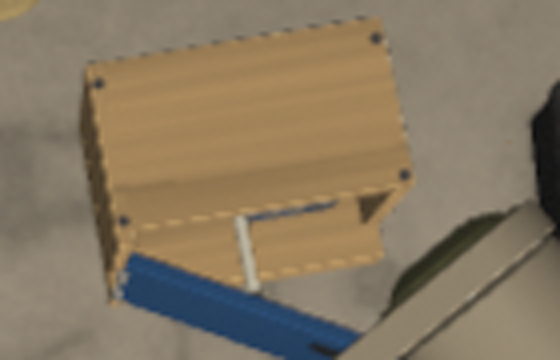

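The door has come ajar. In the scene view its free edge runs from about (296,251) at the top to (291,278) at the bottom.

```bash
python3 - <<'E'
from rig import env
from h import *
np.set_printoptions(precision=4,suppress=True)
d=env.get_image("scene"); h=np.array([.565,-.215])
for uv,z in [((291.3,278.3),.03),((296.5,251),.15)]:
    p=onz(d,uv,z); r=p[:2]-h; print(p,np.linalg.norm(r), "angle",np.degrees(np.arctan2(r[1],r[0])))
print("shut angle",np.degrees(np.arctan2(-.988,.153)))
def pt(r,off,th):  # r along door, off behind inner face from outer plane
    a=np.radians(-81.2-np.degrees(th)); u=np.array([np.cos(a),np.sin(a)]); b=np.array([-u[1],u[0]]) # +90 ccw of u = into cupboard
    return h+r*u+off*b
for th in [0,.5,.8,1.1,1.4,1.57,1.62]: print(th,pt(.17,.012,th),pt(.15,.027,th),pt(.15,.04,th))
print("roof front",h+.1*np.array([.153,-.988])+.013*np.array([.988,.153]))
E
```

```text
[ 0.5024 -0.3988  0.03  ] 0.19419440199047955 angle -108.80203928644228
[ 0.5068 -0.3988  0.15  ] 0.19279324902989053 angle -107.5764801031609
shut angle -81.19719554040901
0 [ 0.6029 -0.3812] [ 0.6146 -0.3591] [ 0.6275 -0.3571]
0.5 [ 0.5186 -0.379 ] [ 0.5395 -0.3653] [ 0.5517 -0.3697]
0.8 [ 0.4722 -0.3579] [ 0.4962 -0.351 ] [ 0.5066 -0.3588]
1.1 [ 0.4341 -0.3241] [ 0.4591 -0.3246] [ 0.4667 -0.3351]
1.4 [ 0.4077 -0.2806] [ 0.4314 -0.2884] [ 0.4356 -0.3007]
1.57 [ 0.3989 -0.253 ] [ 0.4209 -0.2647] [ 0.4229 -0.2776]
1.62 [ 0.3972 -0.2446] [ 0.4186 -0.2575] [ 0.42   -0.2704]
roof front [ 0.5931 -0.3118]
```

```bash
python3 -m inch '[[[-1,4,0,0,0,0,0],[-1,8,0,0,0,0,0],[-1,10.8,0,0,0,0,0],[-1,10.8,0,-2,0,0,0],[-1,10.8,0,-5,0,0,0],[-1,10.8,0,-8,0,0,0],[-1,10.8,0,-10,0,0,0],[-1,10.8,0,-11,0,0,0],[-1,10.8,0,-11,0,0,0]]]'; python3 - <<'E'
from rig import env
import cv2
for n,(x0,y0,x1,y1) in {"scene":(230,150,370,290),"top":(260,110,400,200)}.items():
    d=env.get_image(n); cv2.imwrite(f"pics/{n}4.png",cv2.resize(d["frame"][y0:y1,x0:x1,::-1],None,fx=4,fy=4,interpolation=cv2.INTER_CUBIC))
d=env.get_image("wrist"); cv2.imwrite("pics/wrist4.png",d["frame"][:,:,::-1])
E
```

```text
time_s: 10.88
position: [0.5602, -0.3773, 0.1212]
tool_rot: [[0.988, -0.0, -0.154], [0.154, 0.0, 0.988], [-0.0, -1.0, 0.001]]
ft_force: [-0.4, 0.7, 0.1]
grip_width: -0.0
```

View pics/scene4.png

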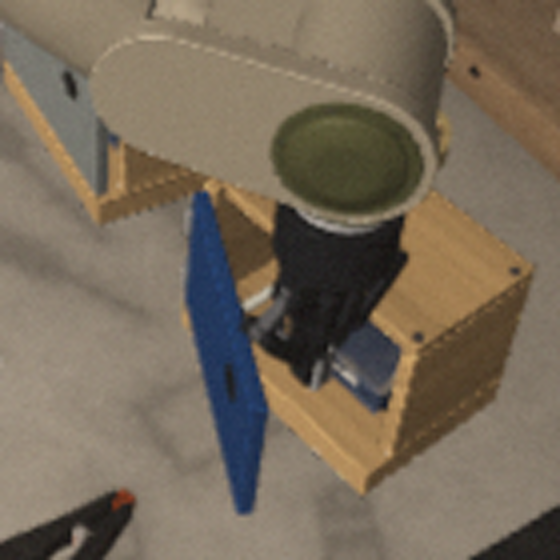

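View pics/wrist4.png

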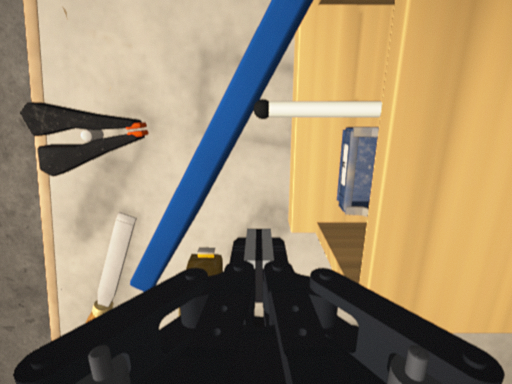

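```bash
python3 -m inch '[[[-1,-1,0.5,0,0,0,0],[-1,-2,1,0,0,0,0],[-1,-3.1,1.3,0,0,0,0],[-1,-4.2,1.7,0,0,0,0],[-1,-5.3,2.1,0,0,0,0],[-1,-6.4,2.6,0,0,0,0],[-1,-7.4,3.2,0,0,0,0],[-1,-8.3,3.8,0,0,0,0],[-1,-9.2,4.5,0,0,0,0],[-1,-10.1,5.2,0,0,0,0],[-1,-10.8,6,0,0,0,0],[-1,-11.5,6.9,0,0,0,0],[-1,-12,7.6,0,0,0,0],[-1,-12.4,8.3,0,0,0,0],[-1,-12.4,8.3,0,0,0,0]]]'; python3 - <<'E'
from rig import env
import cv2
for n,(x0,y0,x1,y1) in {"scene":(210,130,370,280),"top":(230,110,370,270)}.items():
    d=env.get_image(n); cv2.imwrite(f"pics/{n}5.png",cv2.resize(d["frame"][y0:y1,x0:x1,::-1],None,fx=3.7,fy=3.7,interpolation=cv2.INTER_CUBIC))
d=env.get_image("wrist"); cv2.imwrite("pics/wrist5.png",d["frame"][:,:,::-1])
E
```

```text
time_s: 12.9
position: [0.4362, -0.2937, 0.1214]
tool_rot: [[0.988, -0.0, -0.155], [0.155, 0.0, 0.988], [-0.0, -1.0, 0.0]]
ft_force: [0.3, -0.4, 0.3]
grip_width: -0.0002
```

View pics/scene5.png

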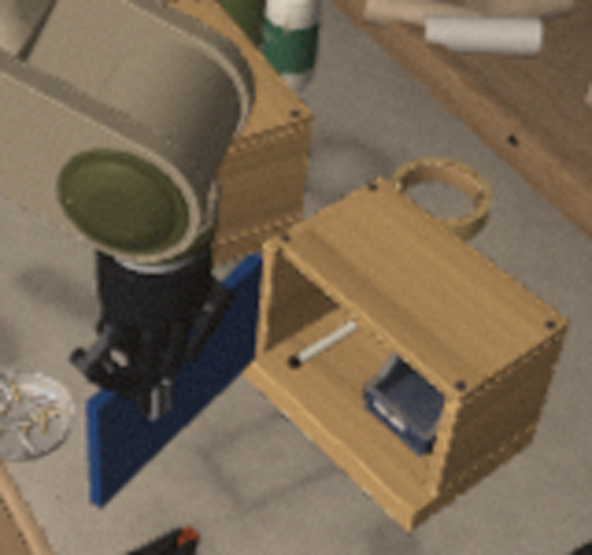

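View pics/wrist5.png

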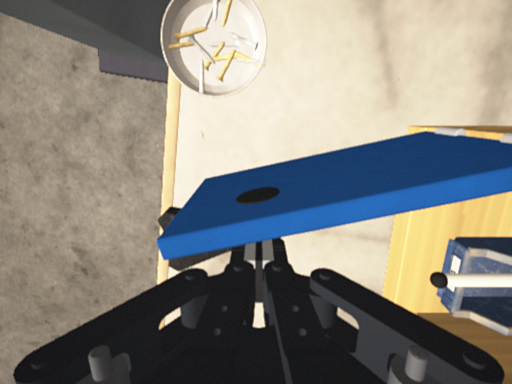

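View pics/top5.png

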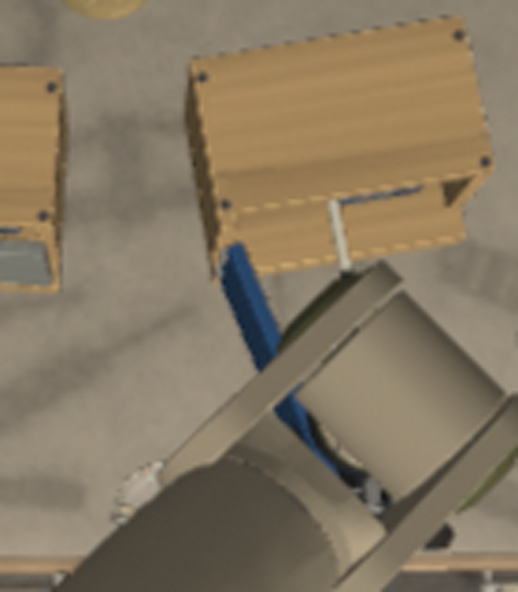

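```bash
cat > ang.py <<'E'
from rig import env
from h import *
import sys
d=env.get_image("scene"); hh=np.array([.565,-.215])
m=bmask(d); m[:150]=0; m[290:]=0; m[:,:200]=0; m[:,290:]=0
c=max(cv2.findContours(m,cv2.RETR_EXTERNAL,cv2.CHAIN_APPROX_NONE)[0],key=cv2.contourArea)
print(cv2.approxPolyDP(c,2.5,True).reshape(-1,2).tolist())
a=c.reshape(-1,2); b=a[np.argmax(a[:,1]-.5*a[:,0])]; p=onz(d,b+[-.2,.8],.03); r=p[:2]-hh
th=-81.2-np.degrees(np.arctan2(r[1],r[0])); print(b,p.round(4),np.linalg.norm(r).round(4),"door deg",th%360)
E
python3 ang.py; python3 - <<'E'
from rig import env
from h import *
d=env.get_image("wrist")  # top inner edge of door z=.15
p=onz(d,(160,238),.15);q=onz(d,(435,182),.15);v=q-p;print(p,q,"wrist: door deg",(-81.2-np.degrees(np.arctan2(-v[1],-v[0])))%360)
p=onz(d,(165,257),.138);print(p)
E
```

```text
[[239, 236], [234, 239], [236, 265], [235, 242]]
[236 265] [ 0.3883 -0.2906  0.03  ] 0.1922 door deg 75.6296996224999
[ 0.3896393 -0.2857072  0.15     ] [ 0.50656673 -0.24027984  0.15      ] wrist: door deg 77.56840458678407
[ 0.38897629 -0.30297842  0.138     ]
```

```bash
python3 -m inch '[[[-1,-0.3,0.5,0,0,0,0],[-1,-0.6,1,0,0,0,0],[-1,-0.9,1.4,0,0,0,0],[-1,-1.1,1.8,0,0,0,0],[-1,-1.3,2.2,0,0,0,0],[-1,-1.4,2.5,0,0,0,0],[-1,-1.5,2.7,0,0,0,0],[-1,-1.5,2.8,0,0,0,0],[-1,-1.5,2.8,0,0,0,0],[-1,-1.5,2.8,0,0,0,0]]]'; python3 ang.py;  python3 - <<'E'
from rig import env
import cv2
d=env.get_image("wrist"); cv2.imwrite("pics/wrist6.png",d["frame"][:,:,::-1])
E
```

```text
time_s: 14.4
position: [0.4214, -0.2663, 0.1213]
tool_rot: [[0.988, -0.0, -0.154], [0.154, 0.0, 0.988], [0.0, -1.0, 0.0]]
ft_force: [-0.2, -0.2, -0.2]
grip_width: -0.0003
[[279, 200], [262, 208], [259, 213]]
[259 213] [ 0.5411 -0.1513  0.03  ] 0.068 door deg 168.25189786685775
```

View pics/wrist6.png

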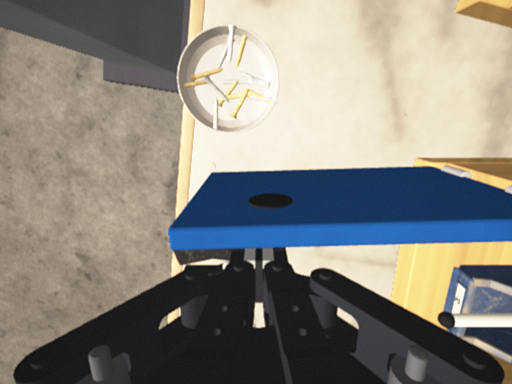

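```bash
cat > w.py <<'E'
from rig import env
from h import *
d=env.get_image("wrist"); m=bmask(d)
cols=np.arange(200,500,5); rows=[]
for c in cols:
    r=np.where(m[:,c])[0]; rows.append(r.max()+.5)
rows=np.array(rows); P=np.array([onz(d,(c,r),.15)[:2] for c,r in zip(cols,rows)])
vx,vy,x,y=cv2.fitLine(P.astype(np.float32),cv2.DIST_HUBER,0,.001,.001).ravel()
if vx>0: vx,vy=-vx,-vy
print(P[0],P[-1],"door deg",(-81.2-np.degrees(np.arctan2(vy,vx)))%360, "lower-edge row", rows[0],rows[-1])
E
python3 w.py
```

```text
[ 0.39340325 -0.26061619] [ 0.52862558 -0.23477774] door deg 88.009796 lower-edge row 249.5 240.5
```

```bash
python3 -m inch '[[[-1,0,0.2,0,0,0,0],[-1,-0.1,0.4,0,0,0,0],[-1,-0.1,0.6,0,0,0,0],[-1,-0.1,0.6,0,0,0,0],[-1,-0.1,0.6,0,0,0,0]]]' | grep -E "time|pos|ft"; python3 w.py
python3 -m inch '[[[-1,0,-0.5,0,0,0,0],[-1,0,-2,0,0,0,0],[-1,0,-4,0,0,0,0],[-1,0,-4,4,0,0,0],[-1,0,-4,9,0,0,0],[-1,0,-5,13,0,0,0],[-1,0,-8,16,0,0,0],[-1,0,-13,16,0,0,0],[-1,0,-18,16,0,0,0],[-1,0,-20,16,0,0,0],[-1,0,-20,16,0,0,0]]]' | grep -E "time|pos|ft"
python3 - <<'E'
from rig import env
import cv2
for n in ["scene","top"]:
    d=env.get_image(n); cv2.imwrite(f"pics/{n}7.png",d["frame"][:,:,::-1])
E
python3 ang.py
```

```text
time_s: 15.18
position: [0.4204, -0.2602, 0.1213]
ft_force: [0.2, 0.8, 0.8]
[ 0.3923095  -0.25352643] [ 0.52935881 -0.23265893] door deg 90.025635 lower-edge row 247.5 248.5
time_s: 16.6
position: [0.4196, -0.4624, 0.2803]
ft_force: [0.3, 1.1, -0.4]
[[266, 206], [223, 230], [225, 255], [225, 230]]
[225 255] [ 0.3762 -0.2454  0.03  ] 0.1913 door deg 89.66425000235255
```

View pics/scene7.png

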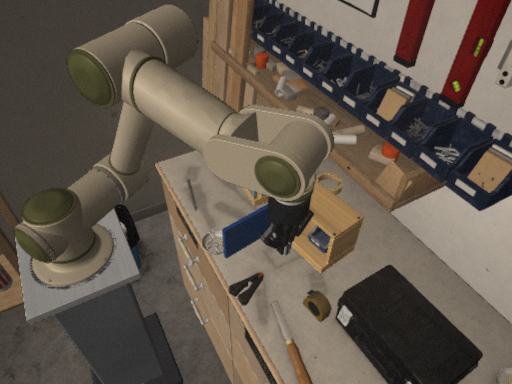

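View pics/top7.png

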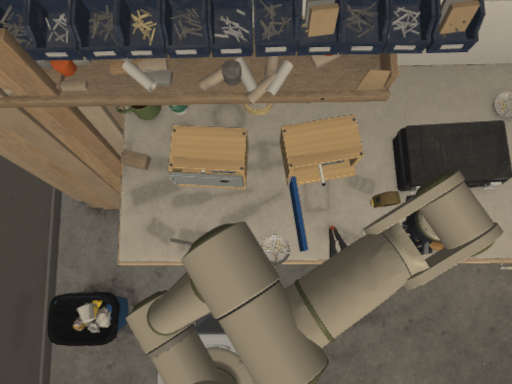

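The top view shows the blue door standing square, from about (293,180) to (303,249). The grey door is shut, the visible bystanders haven't moved, and the arm is clear.

```bash
python3 -m inch '[[[-1,0,0,0,0,0,0],[-1,0,0,0,0,0,0],[-1,0,0,0,0,0,0],[-1,0,0,0,0,0,0]]]' | grep -E "time|ft"; python3 ang.py; python3 -c "
from rig import env
print(env.close_job())"
```

```text
time_s: 17.25
ft_force: [0.1, 0.7, -0.1]
[[266, 206], [223, 230], [225, 255], [224, 231]]
[225 255] [ 0.3762 -0.2454  0.03  ] 0.1913 door deg 89.66425000235255
the job is handed in; nothing more can be done
None
```

The blue door now stands wide open, about square to the cupboard front, and the job is handed in at about 17 s of the 58 s allowed.

- **Press and release:** I pressed the mark with the shut fingertips. The force rose to about 4 N and then fell as the latch tripped. It rose again to about 10 N at the hard stop, after about 8 mm of travel. I then pulled well clear, and the door came ajar by itself to about 0.47 rad.
- **Opening:** I lowered a fingertip behind the door from above and swung it open slowly, then moved the arm away.
- **Last checks:**
  - The scene camera gave 89.7° twice, about half a second apart, so the door is staying put. The wrist camera gave 90.0° just before I let go.
  - The grey door looks shut and the force reading is near zero with the arm clear. The other things on the bench look unmoved in the last pictures, except that the arm hid part of the top view (the file and the area at the right).
- **Disagreements:**
  - Midway through the opening, the two cameras differed by about 2° on the door angle.
  - One scene-camera reading (168°) came out wrong because the arm was blocking the view, so I ignored it.

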